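Push a row of mould blocks home along the guide rail and lock it

TASK

Three small mould blocks stand in a row in the guide rail: push the whole row along the rail from behind, as one train, until the front block rests against the end stop and all three touch. Then push the rail's bolt by its upright tab, fully across behind the last block, to lock the row in. Use the fingertips only: do not lift or tip the blocks, do not let the row come apart, and leave everything else on the bench where it is.

Things in the scene. Friction and masses are not known exactly. Their poses are not given: they have to be found in the camera images.
- rail: Fixed steel guide rail, 295x69 mm. Origin: on the bench under the channel. x: along the channel to the end stop; y: to the side with the bolt; z up. Channel: x -150 (open end) to 130 mm, 53 mm wide, floor 6 mm above the bench, side walls 8 mm thick with tops at 20 mm (24 mm over the bolt). Dark end stop at x 130 to 145 mm, top at 40 mm. The bolt's guide juts out to y = 116 mm at x -7 to 33 mm, 22 mm high.
- stop_face (a point): Centre of the end stop's face that the front block must rest against (rail x = 130 mm, 23 mm above the bench).
- mould_1: Front block of the row, nearest the end stop: small white mould block with a bored hole in its top, 36 mm along the rail (its x), 50 mm across (its y), 34 mm high, about 0.25 kg, on the channel floor (top 40 mm above the bench). Origin: centre of its underside; axes as the rail's. Home: rail x = 112 mm.
- mould_2: Middle block of the row, same as mould_1 and touching it. Home: rail x = 76 mm.
- mould_3: Last block of the row, same as mould_1 and touching mould_2; its rear face (-x side, 18 mm from its origin) is the one to push on. Home: rail x = 40 mm, its rear face at 22 mm; at the start it stands 60 to 110 mm short of that.
- bolt (a joint): Slide of the dark steel locking bolt, m: 0 drawn back, 0.060 fully across; starts at 0 to 0.010. It moves along the rail's -y into the channel, has about 2.5 N of friction and stays where left. Bar: rail x 7 to 19 mm, 8 to 18 mm above the bench, tip at y = 40 mm minus the joint value. It passes 3 mm behind the last block when the row is home and jams on a block when it is not.
- bolt_tab (a point): Centre of the bolt's upright flat tab: 34 mm wide along the rail's x, 6 mm thick along y, from 24 to 50 mm above the bench (the point is at 37 mm). Its outer face (+y side) is the one to push on, towards the rail's -y. Tab at rail x = 13 mm, y = 105 mm minus the joint value.
- spare_mould: Bystander: a fourth mould block of the same kind standing on the bench beside the rail (bolt side, towards the open end). Origin: centre of its underside.
- pin_plate: Bystander: white mould plate with four upright guide pins, 50x75x34 mm, loose on the bench on the bolt side near the end stop. Origin: centre of its underside.
- clip: Bystander: small green clip, 32x45x40 mm, loose on the bench on the far side of the rail near the end stop. Origin: centre of its underside.
- driver: Bystander: screwdriver, 191 mm long, 29 mm thick, loose on the bench on the side of the rail away from the bolt. Origin: under its middle; length along its y axis.
Things that resemble listed ones, but are neither listed nor needed, are in the scene too. Leave any blue look-alike of the mould_2 alone. What is shaped like the mould_1 but turquoise is not meant.

How it is judged:
By the outcome, as a careful person would: the job done as asked, in the order asked, and still so for the second after the job is handed in, with the robot touching nothing.
It also fails if it takes over 45 s, if anything falls off the work surface, if the arm or the gripper's body presses on something with over 40 N, if the wrist force passes 120 N, or if a joint passes its speed limit or range.

ROBOT

A 6-joint arm with a two-finger parallel gripper is mounted at the origin on a cart in front of the work surface, level with it; the furniture and walls round the work are solid. World frame = base frame: x ahead of the robot, y to its left, z up, the work surface at z = 0. Lengths are in m, angles in rad, forces in N, time in s.
With the tool pointing down it reaches from about 0.3 to 0.875 m from the base axis. Payload 6.4 kg.
Tool frame: the origin (TCP) lies midway between the tips of the shut fingers; the grasp point (between the pads) lies 19 mm behind it; x points along the fingers, y is the direction in which the jaws open and shut, and the axes are right-handed (so a half turn about x gives the same grasp; the last joint's range is limited). The gripper opens to 85 mm and grips with 20 to 120 N. Pads are 22 mm wide; open, the fingers measure 114 mm over their backs; the gripper's body (76 mm by 85 mm) begins 54 mm behind the grasp point. The pads swing forward as they close: fully open they stand 13 mm farther back than shut.
Start: joints at [0.953, 0.181, 1.607, -0, 1.354, -0.206], TCP at [0.23, 0.527, 0.231] pointing down, gripper open.
Joint ranges: [-2.99, 2.99], [-0.89, 2.07], [0.3, 2.58], [-1.14, 4.28], [0, 2.63], [-3.12, 3.12]. Speed limits (rad/s): [2.57, 2.57, 3.01, 3.14, 3.14, 3.14].

INTERFACE

Orientations are given as a unit quaternion [w, x, y, z].
In Python, from bench import ctrl gives the robot as it stands.
- The arm moves only by the tool servo_tool, never from a script. Its argument "targets" is a list of rows, each a list of 7 numbers: the turn, a rotation vector about the tool's x, y, z in rad, then the shift along the tool's x, y, z in mm, then the opening, from -1 (shut) to 1 (fully open). A call has exactly 8 rows; each row is the pose to reach, as a shift and turn from the pose measured when the call began, along the tool's axes at that moment; what a row does not reach only later rows make up. A row lasts 1/8 s, in which the tool goes at most 62.5 mm and 10.7 degrees, less where a joint would pass 70% of its speed; a pose out of reach is approached as far as the arm can. A call with a gripper value outside its range is refused whole. The fingers move at their own pace and stop on an object; the grip force is fixed at half the most. Time passes only in rows, so rows that repeat a pose let the fingers close, or fill a call up. It gives the time, the measured TCP pose, the force and the opening at its end, in the units of the state.
- ctrl.get_obs(): the state, without advancing time (a new reading comes with each control period).
- ctrl.camera(name): name is "scene" or "top"; returns a dict with "pixels" (384x512x3 uint8, blue, green, red), "intrinsics" (3x3 intrinsics, pixels), "D" ([k1, k2, p1, p2, k3] as OpenCV has them; the pictures are not rectified), "R" (3x3) and "t" (3): a world point X has camera coordinates R X + t. Camera axes: x right, y down, z forward; pixel columns grow to the right and rows downward; lengths in m; the calibration is good to about 2 mm. A picture is of the moment at which its call begins. There is no depth.
- ctrl.hand_in(): hands the job in, once; it reports no verdict.
The state is a dict: "time_s": time; "q": joint angles; "dq": joint speeds; "joint_efforts": joint torques, N m; "eef_pos": TCP position; "eef_rot": TCP orientation; "wrist_force": force on the tool from outside, world axes, zero at the start; "torque": the same for the moment, N m; "opening": opening from 0.0 (shut) to 1.0 (fully open).
Only numpy, scipy, OpenCV 4.12 (cv2) and the standard library are available. Lean on these libraries where they do the work, as an engineer would, in place of code of your own. Each camera call takes 0.05 s, during which the arm holds its last target.

## Working session

There is one attempt and no reset: what is moved stays moved. The work goes in short steps, Python scripts to look and compute and a tool call to move; the robot and the scene stay as the last step left them, time stands still between calls to the robot, and variables do not carry over. Pictures are saved under pics/ and viewed, and the job is handed in when it is done.

Besides the shell and the picture viewer there is one more tool, called after ">>>" by a JSON object that holds its "api" and its "payload", one argument or row to a line. servo_tool: Moves the arm, as the interface text tells. Its arguments: {"type":"object","properties":{"targets":{"type":"array","items":{"type":"array","items":{"type":"number"}}}},"required":["targets"]}

```bash
mkdir -p pics; ls; python3 - <<'E'
from bench import ctrl
import cv2,pickle
o=ctrl.get_obs();print(o)
for n in("scene","top"):
    c=ctrl.camera(n);pickle.dump(c,open(f'{n}0.pkl','wb'));cv2.imwrite(f'pics/{n}0.png',cv2.resize(c['pixels'],(800,600),interpolation=cv2.INTER_CUBIC));print(c['R'],c['t'],c['intrinsics'],c['D'])
E
```

```text
pics
{'time_s': 0.0, 'q': array([ 9.52678146e-01,  1.81541451e-01,  1.60804124e+00,  1.23609727e-07,
        1.35381316e+00, -2.06311607e-01]), 'dq': array([ 2.14954236e-06,  2.89735712e-03, -4.87063456e-04, -2.57012048e-04,
       -1.22209469e-03, -1.48906874e-03]), 'joint_efforts': array([-3.74062347e-04, -4.44858599e+01, -3.51343775e+01, -3.08111987e-05,
        8.75675498e-03,  1.23058931e-05]), 'eef_pos': array([0.2298032 , 0.52645643, 0.23036788]), 'eef_rot': array([ 0.69191462,  0.14398485,  0.69242553, -0.14515307]), 'wrist_force': array([-0.10061549, -0.28221098,  1.42821127]), 'torque': array([-0.02845368,  0.04666166, -0.01517008]), 'opening': 1.002712234037526}
[[-0.84677326 -0.53165655 -0.01778649]
 [-0.2043412   0.35596272 -0.91188553]
 [ 0.49114124 -0.76852577 -0.41005905]] [0.39712548 0.23635903 0.4775236 ] [[454.13145224   0.         252.82668467]
 [  0.         454.13145224 196.49039386]
 [  0.           0.           1.        ]] [-0.1775976  0.         0.         0.         0.       ]
[[-0.01600357 -0.99979549 -0.01236389]
 [-0.98678585  0.01778695 -0.16105064]
 [ 0.16123762  0.00962313 -0.9868687 ]] [-0.14903183  0.55195912  0.94073557] [[412.97173569   0.         253.7415911 ]
 [  0.         412.97173569 191.99917858]
 [  0.           0.           1.        ]] [-0.00247314  0.          0.          0.          0.        ]
```

View pics/scene0.png

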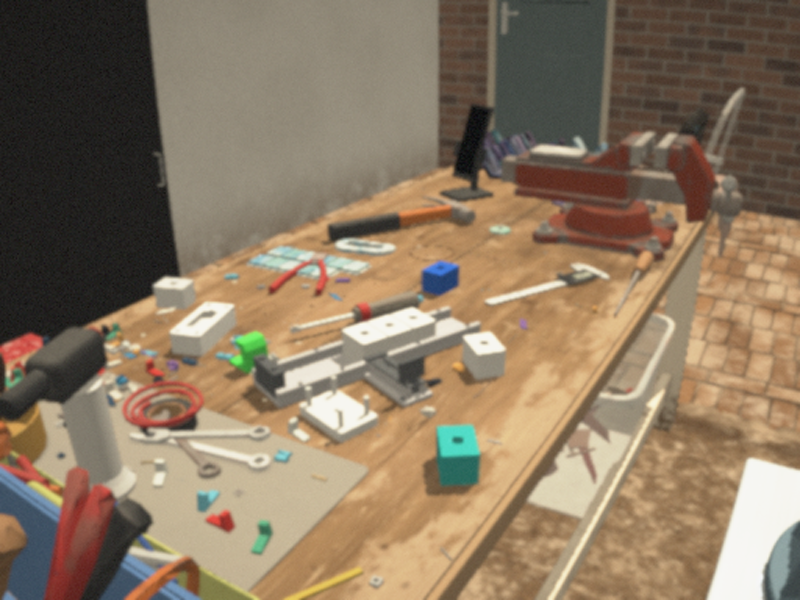

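View pics/top0.png

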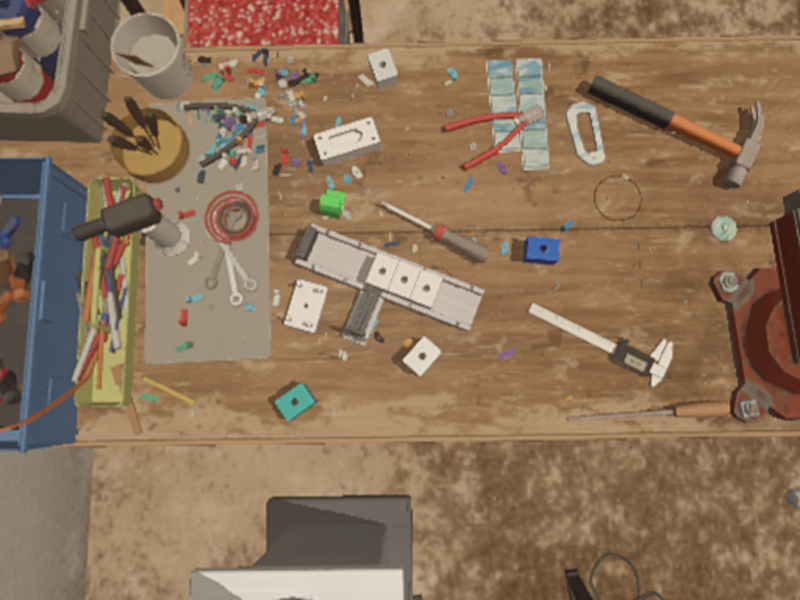

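The top picture shows the rail from its end stop (305,245) to its open end (475,310), in 800x600 pixels. The row is at (383,270), (404,279) and (427,288), and the bolt guide is at (362,315). Possible confusions:
- The white spare is at (421,355).
- The blue look-alike is at (542,250).
- The turquoise one is at (295,401).
- Another white block is at (382,66).
- A white plate is at (347,139).

I choose the three white blocks inside the channel and check them in a crop.

```bash
python3 - <<'E'
import cv2,pickle
t=pickle.load(open('top0.pkl','rb'))['pixels'];s=pickle.load(open('scene0.pkl','rb'))['pixels']
# top crop cols 180-320 rows 135-240
cv2.imwrite('pics/tc.png',cv2.resize(t[135:240,180:320],None,fx=5.6,fy=5.6,interpolation=cv2.INTER_CUBIC))
cv2.imwrite('pics/sc.png',cv2.resize(s[185:285,155:335],None,fx=4.4,fy=4.4,interpolation=cv2.INTER_CUBIC))
E
```

```text
(no output)
```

View pics/tc.png

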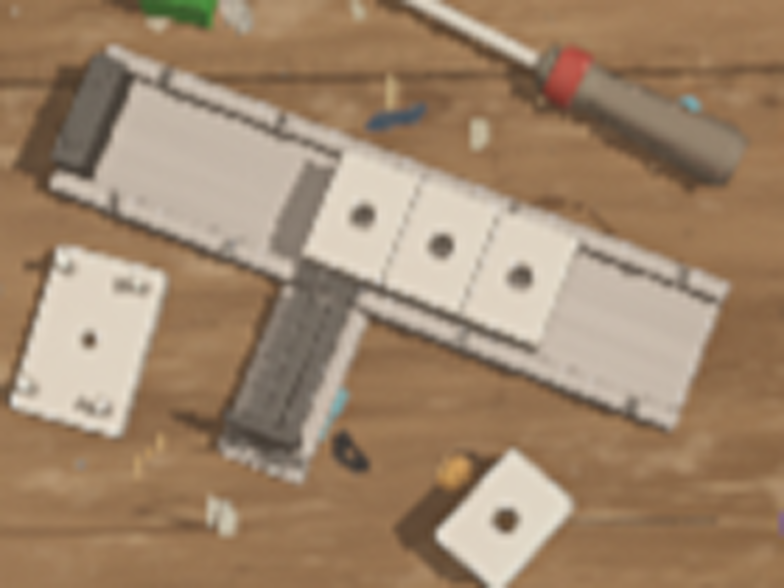

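View pics/sc.png

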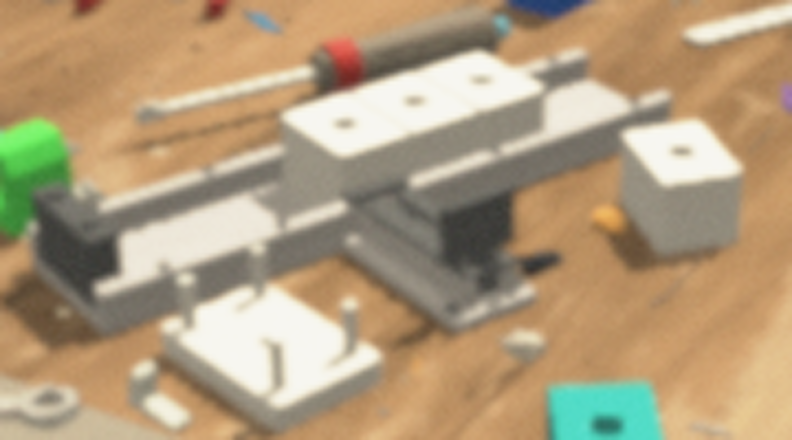

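```bash
cat > h.py <<'E'
import cv2,pickle,numpy as np
from scipy.optimize import least_squares
def proj(c,P):
    r,_=cv2.Rodrigues(c['R']);return cv2.projectPoints(np.atleast_2d(np.float64(P)),r,c['t'],c['intrinsics'],c['D'])[0][:,0]
def rail2w(p,P):
    P=np.atleast_2d(np.float64(P))/1000;c,s=np.cos(p[2]),np.sin(p[2])
    return np.c_[p[0]+c*P[:,0]-s*P[:,1],p[1]+s*P[:,0]+c*P[:,1],P[:,2]]
T=lambda u,v:((u+.5)/5.6-.5+180,(v+.5)/5.6-.5+135)
S=lambda u,v:((u+.5)/4.4-.5+155,(v+.5)/4.4-.5+185)
E
cat > fit.py <<'E'
from h import *
top=pickle.load(open('top0.pkl','rb'));sc=pickle.load(open('scene0.pkl','rb'))
# (cam,pix, fn(s,b)->rail point) s=front face x
obs=[('t',T(730,288),lambda s,b:(-150,-34.5,20)),
('t',T(340,150),lambda s,b:(s,-25,40)),('t',T(303,258),lambda s,b:(s,25,40)),
('t',T(580,238),lambda s,b:(s-108,-25,40)),('t',T(537,350),lambda s,b:(s-108,25,40)),
('t',T(363,215),lambda s,b:(s-18,0,40)),('t',T(442,245),lambda s,b:(s-54,0,40)),('t',T(520,277),lambda s,b:(s-90,0,40)),
('t',T(672,428),lambda s,b:(-150,34.5,20)),
('t',T(303,480),lambda s,b:(-7,116,22)),('t',T(220,452),lambda s,b:(33,116,22)),
('t',T(108,50),lambda s,b:(145,-26.5,40)),('t',T(55,163),lambda s,b:(145,26.5,40)),
('s',S(283,115),lambda s,b:(s,-25,40)),('s',S(345,157),lambda s,b:(s,25,40)),('s',S(545,90),lambda s,b:(s-108,25,40)),
('s',S(344,123),lambda s,b:(s-18,0,40)),('s',S(414,100),lambda s,b:(s-54,0,40)),('s',S(481,79),lambda s,b:(s-90,0,40)),
('s',S(670,95),lambda s,b:(-150,34.5,20)),('s',S(585,52),lambda s,b:(-150,-34.5,20)),
('s',S(440,205),lambda s,b:(30,108-b,50)),('s',S(512,190),lambda s,b:(-4,108-b,50)),('s',S(535,290),lambda s,b:(-7,116,22)),
]
def res(p):
    out=[]
    for c,uv,f in obs:
        out.append((proj(top if c=='t' else sc,rail2w(p,f(p[3],p[4])))[0]-uv))
    return np.concatenate(out)
if __name__=='__main__':
    r=least_squares(res,[.5,-.15,np.pi/2-.4,40,5],x_scale=[.1,.1,.1,10,10],loss='soft_l1')
    p=r.x;np.save('p.npy',p);print(p,np.degrees(p[2]));print(np.round(res(p).reshape(-1,2),1).tolist())
    for c in(top,sc):print(-c['R'].T@c['t'])
    print(rail2w(p,[(-150,0,0),(22,0,0),(13,108-p[4],37),(145,0,0)]).round(4))
E
python3 fit.py
```

```text
[ 0.5930852  -0.14405278  1.1735057  26.85483152  7.40226927] 67.2369237040689
[[-0.0, -0.5], [0.8, -0.3], [-0.4, -0.8], [-0.5, 0.1], [-0.4, -0.8], [-0.3, 0.1], [-0.5, 0.2], [-0.5, -0.1], [0.3, 0.6], [-1.3, 0.5], [-1.7, -0.6], [-2.3, -0.4], [-1.4, -1.0], [-0.4, -0.7], [-0.3, -0.7], [0.7, -0.7], [0.8, -0.4], [0.5, -0.2], [0.3, -0.2], [1.7, -0.1], [-0.3, -1.3], [0.5, -0.1], [0.2, -2.4], [1.7, -8.0]]
[ 0.39059844 -0.16787184  1.01543324]
[0.1500416  0.49398855 0.41840872]
[[ 0.535  -0.2824  0.    ]
 [ 0.6016 -0.1238  0.    ]
 [ 0.5054 -0.0931  0.037 ]
 [ 0.6492 -0.0103  0.    ]]
```

```bash
cat > ov.py <<'E'
from h import *
def box(x0,x1,y0,y1,z0,z1):
    c=[(x,y,z) for x in(x0,x1) for y in(y0,y1) for z in(z0,z1)]
    return [(a,b) for i,a in enumerate(c) for b in c[i+1:] if sum(u!=v for u,v in zip(a,b))==1]
def overlay(cam,p,win,f,name):
    s,b=p[3],p[4];u0,u1,v0,v1=win
    im=cv2.resize(cam['pixels'][v0:v1,u0:u1],None,fx=f,fy=f,interpolation=cv2.INTER_CUBIC)
    L=[(box(-150,145,-34.5,34.5,0,20),(0,255,255)),(box(130,145,-26.5,26.5,20,40),(255,0,0)),(box(s-108,s,-25,25,6,40),(0,0,255)),
       (box(-7,33,34.5,116,0,22),(0,255,0)),(box(-4,30,102-b,108-b,24,50),(255,0,255))]
    for es,col in L:
        for e in es:
            q=proj(cam,rail2w(p,e));q=(q-[u0,v0]+.5)*f-.5
            cv2.line(im,*[tuple(int(k) for k in x) for x in q.round()],col,1,cv2.LINE_AA)
    cv2.imwrite(name,im)
if __name__=='__main__':
    p=np.load('p.npy')
    overlay(pickle.load(open('top0.pkl','rb')),p,(180,320,135,240),5.6,'pics/ot.png')
    overlay(pickle.load(open('scene0.pkl','rb')),p,(155,335,185,285),4.4,'pics/os.png')
E
python3 ov.py
```

```text
(no output)
```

View pics/ot.png

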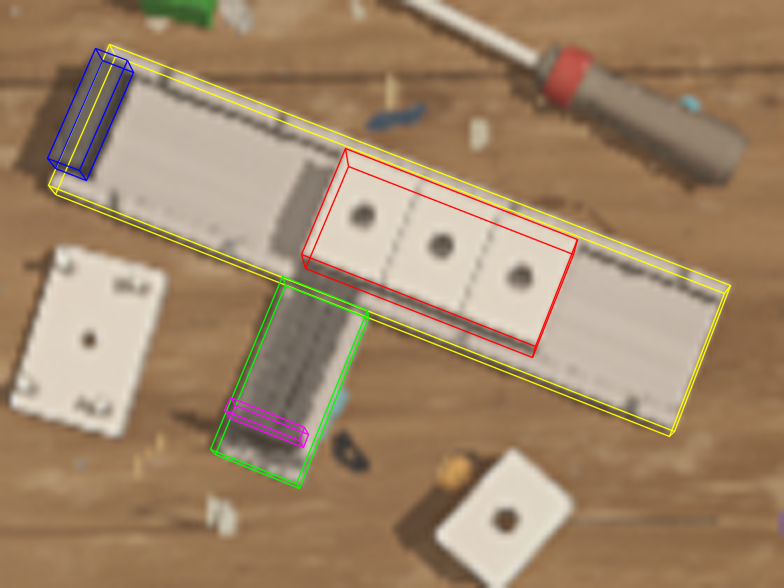

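View pics/os.png

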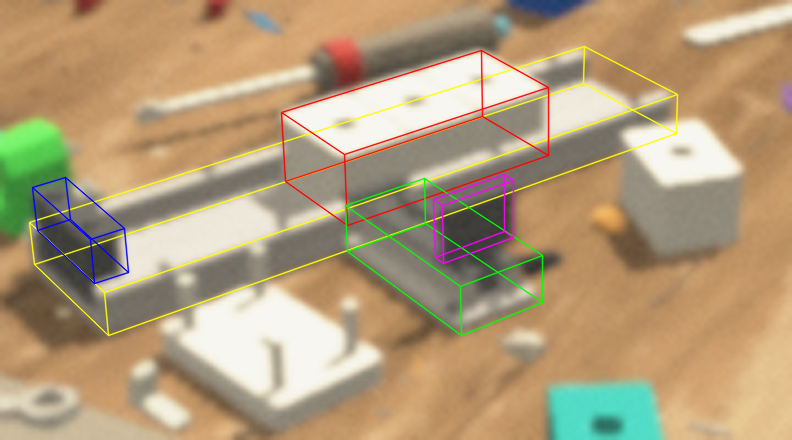

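```bash
sed -i "/^\('t',T(303,480)/d; s/,('s',S(535,290),lambda s,b:(-7,116,22)),/,/" fit.py; python3 fit.py
cat > mv.py <<'E'
from h import *
from bench import ctrl
from scipy.spatial.transform import Rotation as Ro
def st():
    o=ctrl.get_obs();q=o['eef_rot'];return o,np.array(o['eef_pos']),Ro.from_quat([q[1],q[2],q[3],q[0]])
def goalR(p,R):
    best=None
    ry=np.array([-np.sin(p[2]),np.cos(p[2]),0])
    for s in(1,-1):
        x=np.array([0,0,-1.]);y=s*ry;z=np.cross(x,y)
        G=Ro.from_matrix(np.c_[x,y,z]);d=(R.inv()*G).as_rotvec()
        if best is None or np.linalg.norm(d)<np.linalg.norm(best): best=d
    return best
def plan(pts):
    p=np.load('p.npy');o,x,R=st()
    c,s=np.cos(p[2]),np.sin(p[2]);d=x[:2]-p[:2]
    print('t',round(o['time_s'],2),'rail pos',np.round([1e3*(c*d[0]+s*d[1]),1e3*(-s*d[0]+c*d[1]),1e3*x[2]],1),'F',np.round(o['wrist_force'],1),'open',round(o['opening'],2),'q6',np.round(o['q'],2))
    print('axes in rail (cols x,y,z):\n',np.round((Ro.from_rotvec([0,0,-p[2]])*R).as_matrix(),2))
    print('turn',goalR(p,R).round(3))
    for P in pts: print(P,R.inv().apply(rail2w(p,P)[0]-x).round(4)*1000)
E
python3 -c "
from mv import *
plan([(-110,0,250),(-110,0,60),(-110,0,12)])
p=np.load('p.npy');print(st()[2].as_matrix().round(2)); print(rail2w(p,(-110,0,250)))"
```

```text
[ 0.5930852  -0.14405278  1.1735057  26.85483152  7.40226927] 67.2369237040689
[[-0.0, -0.5], [0.8, -0.3], [-0.4, -0.8], [-0.5, 0.1], [-0.4, -0.8], [-0.3, 0.1], [-0.5, 0.2], [-0.5, -0.1], [0.3, 0.6], [-1.3, 0.5], [-1.7, -0.6], [-2.3, -0.4], [-1.4, -1.0], [-0.4, -0.7], [-0.3, -0.7], [0.7, -0.7], [0.8, -0.4], [0.5, -0.2], [0.3, -0.2], [1.7, -0.1], [-0.3, -1.3], [0.5, -0.1], [0.2, -2.4], [1.7, -8.0]]
[ 0.39059844 -0.16787184  1.01543324]
[0.1500416  0.49398855 0.41840872]
[[ 0.535  -0.2824  0.    ]
 [ 0.6016 -0.1238  0.    ]
 [ 0.5054 -0.0931  0.037 ]
 [ 0.6492 -0.0103  0.    ]]
t 0.1 rail pos [477.8 594.4 230.5] F [ 0.4 -1.2 -0.8] open 1.0 q6 [ 0.95  0.18  1.61 -0.    1.35 -0.21]
axes in rail (cols x,y,z):
 [[-0.    1.   -0.01]
 [ 0.   -0.01 -1.  ]
 [-1.   -0.   -0.  ]]
turn [1.556e+00 1.000e-03 1.000e-03]
(-110, 0, 250) [ -18.8 -579.1  602.9]
(-110, 0, 60) [ 171.2 -578.8  602.9]
(-110, 0, 12) [ 219.2 -578.8  603. ]
[[-0.    0.4   0.92]
 [-0.    0.92 -0.4 ]
 [-1.   -0.   -0.  ]]
[[ 0.55052385 -0.24548518  0.25      ]]sed: -e expression #1, char 19: Unmatched ( or \(
```

>>> {"api": "servo_tool", "payload": {
  "targets": [
    [0.11,0,0,-20,-35,36,-1],
    [0.22,0,0,-40,-70,73,-1],
    [0.33,0,0,-60,-108,112,-1],
    [0.44,0,0,-70,-148,153,-1],
    [0.55,0,0,-70,-188,195,-1],
    [0.66,0,0,-70,-228,237,-1],
    [0.77,0,0,-70,-268,279,-1],
    [0.88,0,0,-70,-308,321,-1]
  ]
}}

```text
time_s: 1.1
eef_pos: [0.4009, 0.1141, 0.3007]
eef_rot: [0.564, 0.426, 0.564, -0.427]
wrist_force: [0.7, 0.9, 0.6]
opening: 0.001
```

```bash
sed -i "/^('t',T(303,480)/d; s/('s',S(535,290),lambda s,b:(-7,116,22)),//" fit.py; python3 fit.py|head -1
python3 -c "
from mv import *
plan([(-110,0,250),(-110,0,60),(-110,0,12)])"
```

```text
[ 0.59297297 -0.14385816  1.17352498 26.76640702  7.45943175] 67.23802853900018
t 1.1 rail pos [163.6 276.9 300.7] F [0.7 0.9 0.6] open 0.0 q6 [-0.01 -0.25  1.88 -0.    1.51 -0.28]
axes in rail (cols x,y,z):
 [[-0.    0.62 -0.78]
 [ 0.   -0.78 -0.62]
 [-1.   -0.    0.  ]]
turn [0.673 0.001 0.001]
(-110, 0, 250) [ 51.   46.2 386.5]
(-110, 0, 60) [241.   46.3 386.3]
(-110, 0, 12) [289.   46.4 386.2]
```

>>> {"api": "servo_tool", "payload": {
  "targets": [
    [0.11,0,0,5,7,55,-1],
    [0.22,0,0,15,14,110,-1],
    [0.33,0,0,30,21,165,-1],
    [0.44,0,0,50,28,220,-1],
    [0.55,0,0,80,35,275,-1],
    [0.673,0,0,115,40,330,-1],
    [0.673,0,0,150,46,386,-1],
    [0.673,0,0,200,46,386,-1]
  ]
}}

```text
time_s: 2.1
eef_pos: [0.552, -0.2496, 0.1011]
eef_rot: [0.392, 0.59, 0.388, -0.589]
wrist_force: [0.8, -0.2, 0.6]
opening: -0.002
```

```bash
python3 -c "
from mv import *
plan([(-108,0,60),(-108,0,12)])
c=ctrl.camera('top');pickle.dump(c,open('top1.pkl','wb'));cv2.imwrite('pics/top1.png',cv2.resize(c['pixels'][110:260,160:360],None,fx=4,fy=4,interpolation=cv2.INTER_CUBIC))
c=ctrl.camera('scene');pickle.dump(c,open('s1.pkl','wb'));cv2.imwrite('pics/s1.png',cv2.resize(c['pixels'][145:295,155:355],None,fx=4,fy=4,interpolation=cv2.INTER_CUBIC))
"
```

```text
t 2.1 rail pos [-113.3   -3.1  101.1] F [ 0.8 -0.2  0.6] open -0.0 q6 [-0.62  0.39  1.63 -0.    1.12 -0.22]
axes in rail (cols x,y,z):
 [[-0. -0. -1.]
 [-0. -1.  0.]
 [-1.  0.  0.]]
turn [-0.004  0.003 -0.005]
(-108, 0, 60) [41.1 -3.3 -5.4]
(-108, 0, 12) [89.1 -3.5 -5.6]
```

View pics/top1.png

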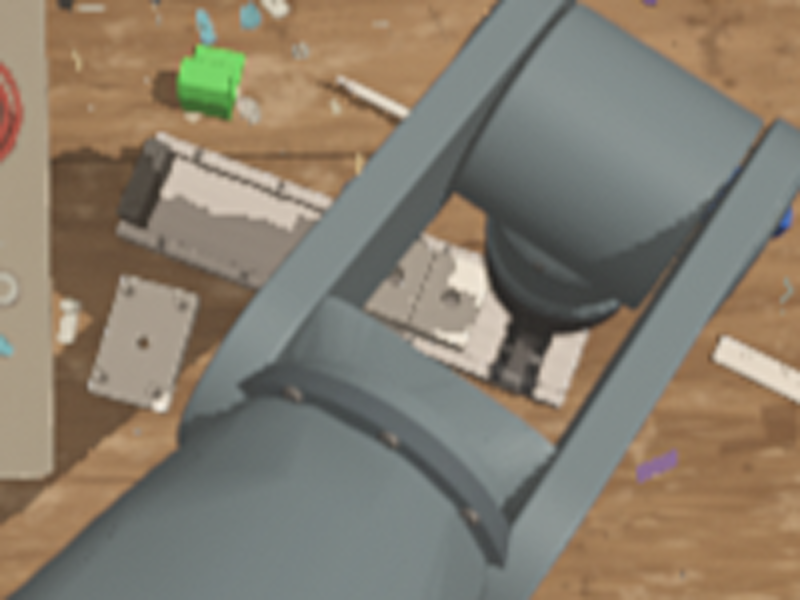

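View pics/s1.png

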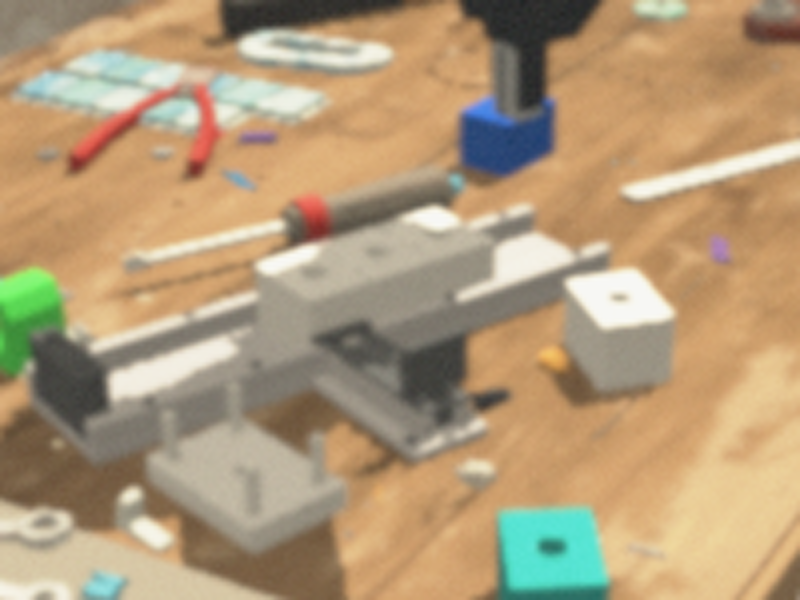

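>>> {"api": "servo_tool", "payload": {
  "targets": [
    [0,0,0,30,-3,-3,-1],
    [0,0,0,60,-3,-3,-1],
    [0,0,0,78,-3,-3,-1],
    [0,0,0,86,-3,-3,-1],
    [-0.004,0.003,-0.005,88,-3,-3,-1],
    [-0.004,0.003,-0.005,88,-3,-3,-1],
    [-0.004,0.003,-0.005,88,-3,-3,-1],
    [-0.004,0.003,-0.005,88,-3,-3,-1]
  ]
}}

```text
time_s: 3.2
eef_pos: [0.5433, -0.2391, 0.0064]
eef_rot: [-0.386, -0.586, -0.398, 0.591]
wrist_force: [0.4, -0.2, 0.0]
opening: -0.003
```

```bash
python3 -c "
from mv import *
plan([(-92,0,13),(11,0,13)])
o,x,R=st()
for n in ('top','scene'):
  c=ctrl.camera(n);pickle.dump(c,open(n+'2.pkl','wb'));q=proj(c,x)[0];print(n,q)
  u,v=int(q[0])-50,int(q[1])-40
  im=cv2.resize(c['pixels'][v:v+75,u:u+100],None,fx=6,fy=6,interpolation=cv2.INTER_CUBIC)
  qq=(q-[u,v]+.5)*6-.5;cv2.circle(im,tuple(int(k) for k in qq),4,(0,0,255),1)
  cv2.imwrite('pics/%s2.png'%n,im)
"
```

```text
t 3.2 rail pos [-107.     9.     6.4] F [ 0.4 -0.2  0. ] open -0.0 q6 [-0.61  0.52  1.67  0.    0.97 -0.22]
axes in rail (cols x,y,z):
 [[ 0.    0.   -1.  ]
 [ 0.02 -1.   -0.  ]
 [-1.   -0.02 -0.  ]]
turn [ 0.002 -0.004  0.017]
(-92, 0, 13) [ -6.7   8.9 -15. ]
(11, 0, 13) [  -6.3    9.1 -118. ]
top [286.63192669 196.28189374]
scene [284.23465835 213.37094987]
```

View pics/scene2.png

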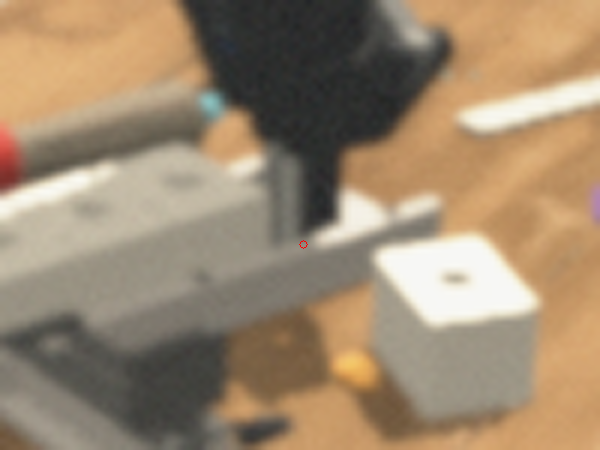

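View pics/top2.png

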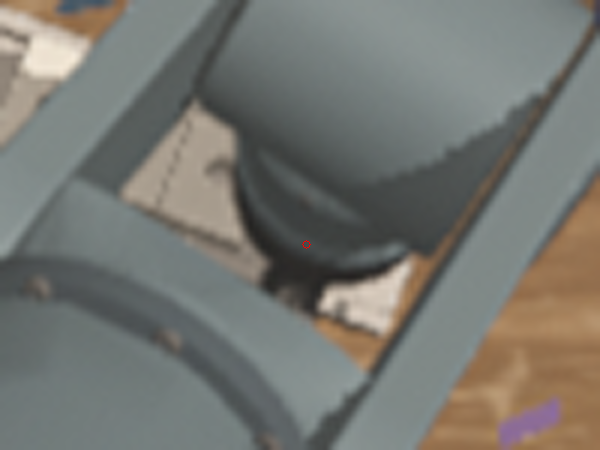

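```bash
python3 -c "
from mv import *
plan([(-100,0,13),(11,0,13)]);o=st()[0];print(o['dq'].round(3),o['wrist_force'],o['joint_efforts'].round(1))
"
```

```text
t 3.3 rail pos [-107.     9.1    6.2] F [ 0.7 -0.6  1.2] open 0.0 q6 [-0.61  0.52  1.67  0.    0.97 -0.22]
axes in rail (cols x,y,z):
 [[ 0.    0.   -1.  ]
 [ 0.02 -1.   -0.  ]
 [-1.   -0.02 -0.  ]]
turn [ 0.002 -0.004  0.017]
(-100, 0, 13) [-6.9  9.  -7. ]
(11, 0, 13) [  -6.5    9.2 -118. ]
[ 0.     0.002  0.001 -0.     0.    -0.001] [ 0.66896782 -0.58372416  1.20659947] [  0.  -51.7 -26.2  -0.    0.1   0. ]
```

>>> {"api": "servo_tool", "payload": {
  "targets": [
    [0,0,0,-7,0,0,-1],
    [0,0,0.017,-7,3,0,-1],
    [0,0,0.017,-7,6,0,-1],
    [0,0,0.017,-7,9,0,-1],
    [0,0,0.017,-7,9,-4,-1],
    [0,0,0.017,-7,9,-8,-1],
    [0,0,0.017,-7,9,-8,-1],
    [0,0,0.017,-7,9,-8,-1]
  ]
}}

```text
time_s: 4.3
eef_pos: [0.5547, -0.235, 0.013]
eef_rot: [0.391, 0.59, 0.393, -0.587]
wrist_force: [-0.3, 0.0, -0.4]
opening: -0.004
```

```bash
python3 -c "
from mv import *
plan([(-90,0,13),(11,0,13)])
"
```

```text
t 4.3 rail pos [-98.9   0.   13. ] F [-0.3  0.  -0.4] open -0.0 q6 [-0.6   0.52  1.66  0.01  0.97 -0.21]
axes in rail (cols x,y,z):
 [[ 0.  0. -1.]
 [ 0. -1. -0.]
 [-1. -0. -0.]]
turn [ 0.002 -0.004  0.001]
(-90, 0, 13) [ 0.1  0.  -8.9]
(11, 0, 13) [   0.5    0.2 -109.9]
```

>>> {"api": "servo_tool", "payload": {
  "targets": [
    [0,0,0,0,0,-2,-1],
    [0,0,0,0,0,-5,-1],
    [0,0,0,0,0,-8,-1],
    [0,0,0,0,0,-12,-1],
    [0,0,0,0,0,-16,-1],
    [0,0,0,0,0,-20,-1],
    [0,0,0,0,0,-24,-1],
    [0,0,0,0,0,-27,-1]
  ]
}}

```text
time_s: 5.3
eef_pos: [0.5651, -0.2098, 0.0131]
eef_rot: [0.391, 0.59, 0.393, -0.587]
wrist_force: [-1.0, -2.8, -0.5]
opening: 0.0
```

```bash
python3 -c "
from mv import *
plan([(11,0,13)])
"
```

```text
t 5.3 rail pos [-71.6   0.2  13.1] F [-1.  -2.8 -0.5] open 0.0 q6 [-0.55  0.52  1.66  0.01  0.97 -0.16]
axes in rail (cols x,y,z):
 [[ 0.  0. -1.]
 [ 0. -1. -0.]
 [-1. -0. -0.]]
turn [ 0.002 -0.004  0.001]
(11, 0, 13) [  0.4   0.4 -82.6]
```

Pushing with about 3 N; tracking is good.

>>> {"api": "servo_tool", "payload": {
  "targets": [
    [0,0,0,0,0,-3,-1],
    [0,0,0,0,0,-7,-1],
    [0,0,0,0,0,-11,-1],
    [0,0,0,0,0,-16,-1],
    [0,0,0,0,0,-21,-1],
    [0,0,0,0,0,-26,-1],
    [0,0,0,0,0,-31,-1],
    [0,0,0,0,0,-35,-1]
  ]
}}

```text
time_s: 6.3
eef_pos: [0.5786, -0.177, 0.0131]
eef_rot: [0.391, 0.59, 0.393, -0.587]
wrist_force: [-0.7, -2.5, -2.0]
opening: -0.001
```

>>> {"api": "servo_tool", "payload": {
  "targets": [
    [0,0,0,0,0,-3,-1],
    [0,0,0,0,0,-7,-1],
    [0,0,0,0,0,-11,-1],
    [0,0,0,0,0,-15,-1],
    [0,0,0,0,0,-19,-1],
    [0,0,0,0,0,-23,-1],
    [0,0,0,0,0,-27,-1],
    [0,0,0,0,0,-30,-1]
  ]
}}

```text
time_s: 7.3
eef_pos: [0.5903, -0.149, 0.0132]
eef_rot: [0.391, 0.59, 0.393, -0.587]
wrist_force: [-1.0, -3.3, -2.1]
opening: 0.001
```

```bash
python3 -c "
from mv import *
plan([(11,0,13)])
for n in ('top','scene'):
  c=ctrl.camera(n);pickle.dump(c,open(n+'3.pkl','wb'))
  v,u=(110,160) if n=='top' else (145,155)
  cv2.imwrite('pics/%s3.png'%n,cv2.resize(c['pixels'][v:v+150,u:u+200],None,fx=4,fy=4,interpolation=cv2.INTER_CUBIC))
"
```

```text
t 7.3 rail pos [-5.8  0.5 13.2] F [-1.  -3.3 -2.1] open 0.0 q6 [-0.44  0.53  1.64  0.01  0.97 -0.05]
axes in rail (cols x,y,z):
 [[ 0.  0. -1.]
 [ 0. -1. -0.]
 [-1. -0. -0.]]
turn [ 0.002 -0.005  0.001]
(11, 0, 13) [  0.3   0.5 -16.8]
```

View pics/scene3.png

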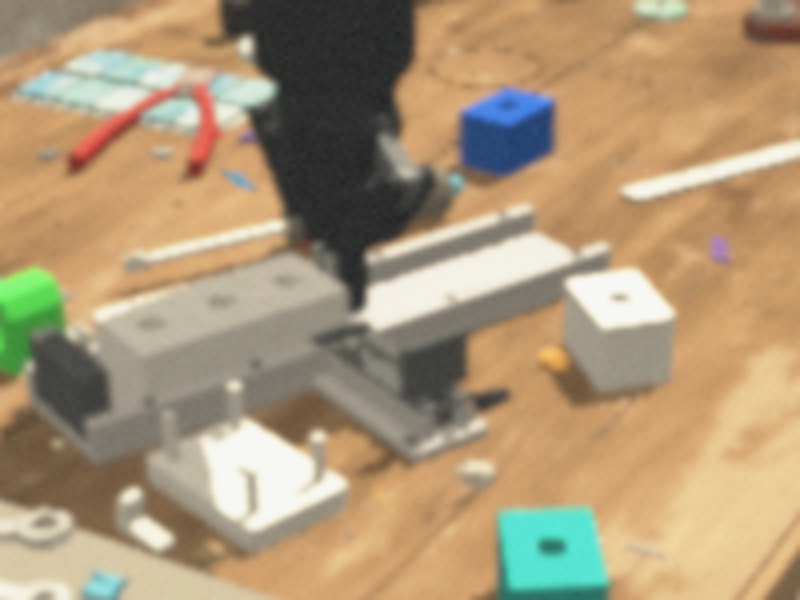

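View pics/top3.png

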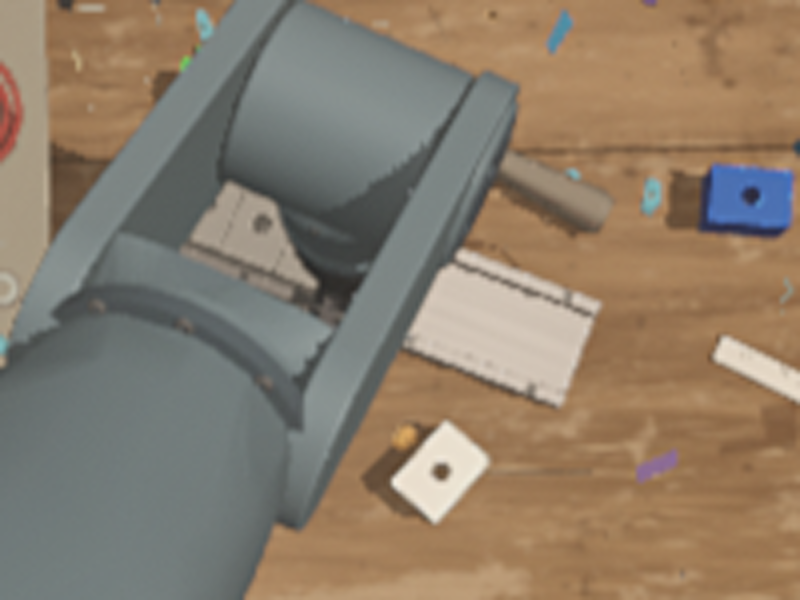

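The row is together, with a gap of about 15 mm left to the stop, seen at (100,330) in the scene crop. I'll go on slowly and watch the force.

>>> {"api": "servo_tool", "payload": {
  "targets": [
    [0,0,0,0,0,-2,-1],
    [0,0,0,0,0,-4,-1],
    [0,0,0,0,0,-6,-1],
    [0,0,0,0,0,-8,-1],
    [0,0,0,0,0,-9.5,-1],
    [0,0,0,0,0,-11,-1],
    [0,0,0,0,0,-12,-1],
    [0,0,0,0,0,-13,-1]
  ]
}}

```text
time_s: 8.4
eef_pos: [0.5955, -0.1367, 0.0134]
eef_rot: [0.391, 0.59, 0.393, -0.587]
wrist_force: [-1.3, -2.9, -1.8]
opening: -0.005
```

>>> {"api": "servo_tool", "payload": {
  "targets": [
    [0,0,0,0,0,-0.5,-1],
    [0,0,0,0,0,-1,-1],
    [0,0,0,0,0,-1.5,-1],
    [0,0,0,0,0,-2,-1],
    [0,0,0,0,0,-2.5,-1],
    [0,0,0,0,0,-3,-1],
    [0,0,0,0,0,-3.5,-1],
    [0,0,0,0,0,-4,-1]
  ]
}}

```text
time_s: 9.4
eef_pos: [0.597, -0.133, 0.0134]
eef_rot: [0.391, 0.59, 0.394, -0.587]
wrist_force: [-0.6, -4.0, -2.6]
opening: 0.0
```

>>> {"api": "servo_tool", "payload": {
  "targets": [
    [0,0,0,0,0,-0.5,-1],
    [0,0,0,0,0,-1,-1],
    [0,0,0,0,0,-1.5,-1],
    [0,0,0,0,0,-2,-1],
    [0,0,0,0,0,-2.5,-1],
    [0,0,0,0,0,-3,-1],
    [0,0,0,0,0,-3.5,-1],
    [0,0,0,0,0,-4,-1]
  ]
}}

```text
time_s: 10.4
eef_pos: [0.5975, -0.133, 0.0135]
eef_rot: [-0.392, -0.588, -0.392, 0.589]
wrist_force: [-7.7, -18.2, -1.2]
opening: 0.002
```

```bash
python3 -c "
from mv import *
plan([(11,0,13)])
for n in ('scene',):
  c=ctrl.camera(n);pickle.dump(c,open(n+'4.pkl','wb'))
  v,u=(200,155)
  cv2.imwrite('pics/%s4.png'%n,cv2.resize(c['pixels'][v:v+70,u:u+100],None,fx=8,fy=8,interpolation=cv2.INTER_CUBIC))
"
```

```text
t 10.4 rail pos [11.8  0.  13.5] F [ -7.7 -18.2  -1.2] open 0.0 q6 [-0.41  0.53  1.63 -0.    0.98 -0.02]
axes in rail (cols x,y,z):
 [[-0.  0. -1.]
 [ 0. -1. -0.]
 [-1. -0.  0.]]
turn [0.003 0.    0.001]
(11, 0, 13) [0.5 0.  0.8]
```

View pics/scene4.png

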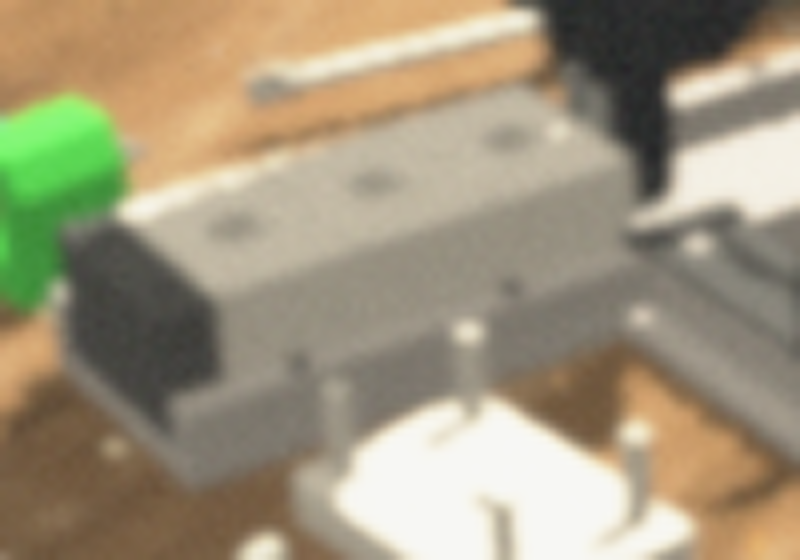

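The row is seated against the stop at about 20 N, and no gaps are visible. Backing off and lifting.

>>> {"api": "servo_tool", "payload": {
  "targets": [
    [0,0,0,0,0,3,-1],
    [0,0,0,0,0,8,-1],
    [0,0,0,0,0,15,-1],
    [0,0,0,-10,0,20,-1],
    [0,0,0,-40,0,20,-1],
    [0,0,0,-80,0,20,-1],
    [-0.15,0,0,-100,0,20,-1],
    [-0.15,0,0,-100,0,20,-1]
  ]
}}

```text
time_s: 11.45
eef_pos: [0.5915, -0.1521, 0.1163]
eef_rot: [0.436, 0.558, 0.434, -0.557]
wrist_force: [-0.4, 0.1, -0.4]
opening: -0.001
```

```bash
python3 -c "
from mv import *
plan([(13,150,100),(13,150,32)])
"
```

```text
t 11.45 rail pos [ -8.2  -1.8 116.3] F [-0.4  0.1 -0.4] open -0.0 q6 [-0.45  0.38  1.61 -0.    1.15 -0.2 ]
axes in rail (cols x,y,z):
 [[-0.    0.15 -0.99]
 [-0.   -0.99 -0.15]
 [-1.    0.    0.  ]]
turn [ 0.151  0.001 -0.004]
(13, 150, 100) [  15.6 -147.   -43.9]
(13, 150, 32) [  83.6 -147.2  -43.9]
```

>>> {"api": "servo_tool", "payload": {
  "targets": [
    [-0.178,0,0,0,-25,-7,-1],
    [-0.356,0,0,2,-50,-15,-1],
    [-0.533,0,0,5,-80,-24,-1],
    [-0.71,0,0,8,-110,-33,-1],
    [-0.89,0,0,10,-135,-40,-1],
    [-1.065,0,0,10,-147,-44,-1],
    [-1.243,0,0,10,-147,-44,-1],
    [-1.42,0,0,10,-147,-44,-1]
  ]
}}

```text
time_s: 12.45
eef_pos: [0.4587, -0.0732, 0.1047]
eef_rot: [0.694, 0.138, 0.693, -0.139]
wrist_force: [1.3, 0.2, 0.4]
opening: -0.005
```

```bash
python3 -c "
from mv import *
plan([(13,150,32)])
for n in ('scene','top'):
  c=ctrl.camera(n);pickle.dump(c,open(n+'5.pkl','wb'))
  v,u=(110,160) if n=='top' else (145,155)
  cv2.imwrite('pics/%s5.png'%n,cv2.resize(c['pixels'][v:v+150,u:u+200],None,fx=4,fy=4,interpolation=cv2.INTER_CUBIC))
plan([(13,150,32)])
"
```

```text
t 12.45 rail pos [ 13.2 151.1 104.7] F [1.3 0.2 0.4] open -0.0 q6 [-0.41  0.09  1.99 -0.    1.06 -1.59]
axes in rail (cols x,y,z):
 [[-0.  1.  0.]
 [-0.  0. -1.]
 [-1. -0.  0.]]
turn [-1.568  0.002  0.002]
(13, 150, 32) [72.7 -0.2  0.9]
t 12.55 rail pos [ 13.1 150.9 104.7] F [ 0.2  0.2 -0.2] open -0.0 q6 [-0.41  0.1   1.99 -0.    1.06 -1.59]
axes in rail (cols x,y,z):
 [[-0.  1. -0.]
 [-0. -0. -1.]
 [-1. -0.  0.]]
turn [ 1.57   0.002 -0.002]
(13, 150, 32) [72.7 -0.1  0.8]
```

View pics/scene5.png

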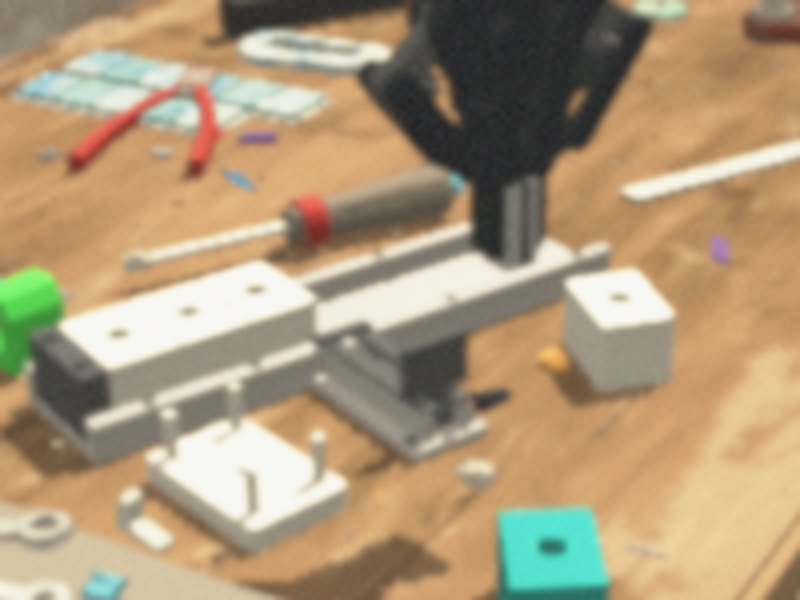

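View pics/top5.png

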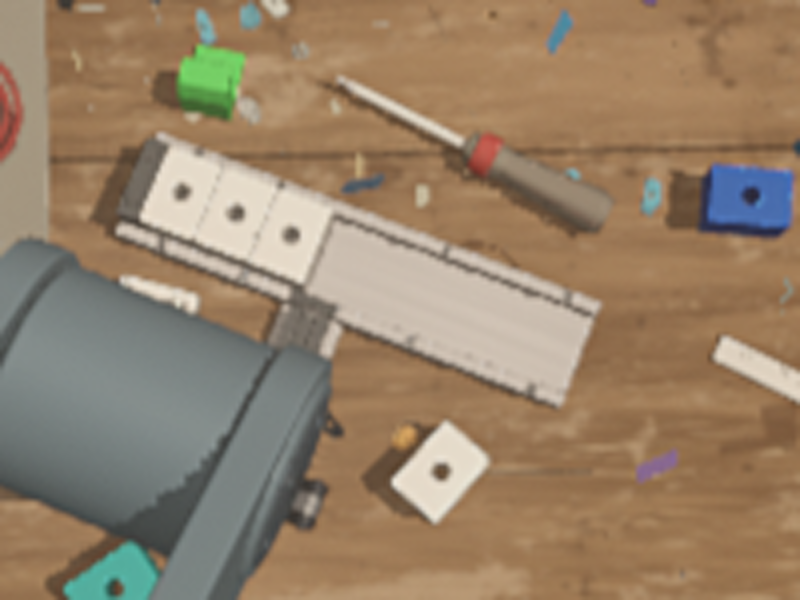

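The row is home: the front block touches the stop near (150,185), the seams are tight, and the tool hangs on the outer side of the tab. Descending.

>>> {"api": "servo_tool", "payload": {
  "targets": [
    [0,0,0,25,0,1,-1],
    [0,0,0,50,0,1,-1],
    [0,0,0,66,0,1,-1],
    [0,0,0,72,0,1,-1],
    [0,0,0,72,0,8,-1],
    [0,0,0,72,0,15,-1],
    [0,0,0,72,0,22,-1],
    [0,0,0,72,0,27,-1]
  ]
}}

```text
time_s: 13.55
eef_pos: [0.4848, -0.0843, 0.0333]
eef_rot: [0.694, 0.14, 0.692, -0.14]
wrist_force: [0.8, 0.8, 0.3]
opening: 0.002
```

```bash
python3 -c "
from mv import *
plan([(13,58,32)])
"
```

```text
t 13.55 rail pos [ 13.1 122.7  33.3] F [0.8 0.8 0.3] open 0.0 q6 [-0.41  0.28  1.95 -0.    0.91 -1.59]
axes in rail (cols x,y,z):
 [[-0.  1. -0.]
 [-0. -0. -1.]
 [-1. -0.  0.]]
turn [ 1.57   0.003 -0.003]
(13, 58, 32) [ 1.5 -0.  64.7]
```

>>> {"api": "servo_tool", "payload": {
  "targets": [
    [0,0,0,0,0,3,-1],
    [0,0,0,0,0,6,-1],
    [0,0,0,0,0,9,-1],
    [0,0,0,0,0,13,-1],
    [0,0,0,0,0,17,-1],
    [0,0,0,0,0,21,-1],
    [0,0,0,0,0,25,-1],
    [0,0,0,0,0,28,-1]
  ]
}}

```text
time_s: 14.55
eef_pos: [0.5107, -0.0951, 0.0331]
eef_rot: [0.694, 0.14, 0.692, -0.14]
wrist_force: [-2.2, 2.9, -1.8]
opening: -0.001
```

>>> {"api": "servo_tool", "payload": {
  "targets": [
    [0,0,0,0,0,3,-1],
    [0,0,0,0,0,7,-1],
    [0,0,0,0,0,11,-1],
    [0,0,0,0,0,15,-1],
    [0,0,0,0,0,19,-1],
    [0,0,0,0,0,23,-1],
    [0,0,0,0,0,26,-1],
    [0,0,0,0,0,28,-1]
  ]
}}

```text
time_s: 15.55
eef_pos: [0.5367, -0.106, 0.0332]
eef_rot: [0.694, 0.14, 0.692, -0.14]
wrist_force: [-2.0, 3.0, -0.2]
opening: -0.001
```

```bash
python3 -c "
from mv import *
plan([(13,58,32)])
"
```

```text
t 15.55 rail pos [13.1 66.6 33.2] F [-2.   3.  -0.2] open -0.0 q6 [-0.41  0.38  1.81 -0.    0.95 -1.58]
axes in rail (cols x,y,z):
 [[-0.  1. -0.]
 [-0. -0. -1.]
 [-1. -0.  0.]]
turn [ 1.57   0.002 -0.002]
(13, 58, 32) [ 1.2 -0.1  8.6]
```

>>> {"api": "servo_tool", "payload": {
  "targets": [
    [0,0,0,0,0,2,-1],
    [0,0,0,0,0,4,-1],
    [0,0,0,0,0,5.5,-1],
    [0,0,0,0,0,7,-1],
    [0,0,0,0,0,8,-1],
    [0,0,0,0,0,9,-1],
    [0,0,0,0,0,10,-1],
    [0,0,0,0,0,11,-1]
  ]
}}

```text
time_s: 16.55
eef_pos: [0.5445, -0.1092, 0.0331]
eef_rot: [0.692, 0.14, 0.694, -0.14]
wrist_force: [-13.3, 6.9, 11.3]
opening: 0.001
```

The tool stopped at rail y of about 58 mm with 15 N. That is exactly where a fully crossed bolt puts it (48 + 10 mm). Retreating to look.

>>> {"api": "servo_tool", "payload": {
  "targets": [
    [0,0,0,0,0,-3,-1],
    [0,0,0,0,0,-10,-1],
    [0,0,0,0,0,-25,-1],
    [0,0,0,0,0,-45,-1],
    [0,0,0,-30,0,-70,-1],
    [0,0,0,-80,0,-80,-1],
    [0,0,0,-120,0,-90,-1],
    [0,0,0,-150,0,-100,-1]
  ]
}}

```text
time_s: 17.55
eef_pos: [0.4532, -0.071, 0.1858]
eef_rot: [0.694, 0.139, 0.693, -0.14]
wrist_force: [-0.3, 0.8, 0.1]
opening: -0.002
```

>>> {"api": "servo_tool", "payload": {
  "targets": [
    [0,0,0,-20,20,-20,-1],
    [0,0,0,-30,60,-40,-1],
    [0,0,0,-30,110,-50,-1],
    [0,0,0,-30,160,-55,-1],
    [0,0,0,-30,200,-60,-1],
    [0,0,0,-30,220,-60,-1],
    [0,0,0,-30,220,-60,-1],
    [0,0,0,-30,220,-60,-1]
  ]
}}

```text
time_s: 18.55
eef_pos: [0.483, 0.154, 0.2154]
eef_rot: [0.693, 0.139, 0.693, -0.141]
wrist_force: [-0.1, 0.3, -0.9]
opening: -0.0
```

```bash
python3 -c "
from mv import *
from ov import overlay
plan([])
p=np.load('p.npy');p[3]=130;p[4]=60
for n in ('scene','top'):
  c=ctrl.camera(n);pickle.dump(c,open(n+'6.pkl','wb'))
  w=(160,360,110,260) if n=='top' else (155,355,145,295)
  cv2.imwrite('pics/%s6.png'%n,cv2.resize(c['pixels'][w[2]:w[3],w[0]:w[1]],None,fx=4,fy=4,interpolation=cv2.INTER_CUBIC))
  overlay(c,p,w,4,'pics/o%s6.png'%n)
"
```

```text
t 18.55 rail pos [232.1 216.7 215.4] F [-0.1  0.3 -0.9] open -0.0 q6 [ 0.08  0.04  1.79 -0.    1.31 -1.1 ]
axes in rail (cols x,y,z):
 [[-0.  1. -0.]
 [-0. -0. -1.]
 [-1. -0.  0.]]
turn [1.569 0.002 0.   ]
```

View pics/scene6.png

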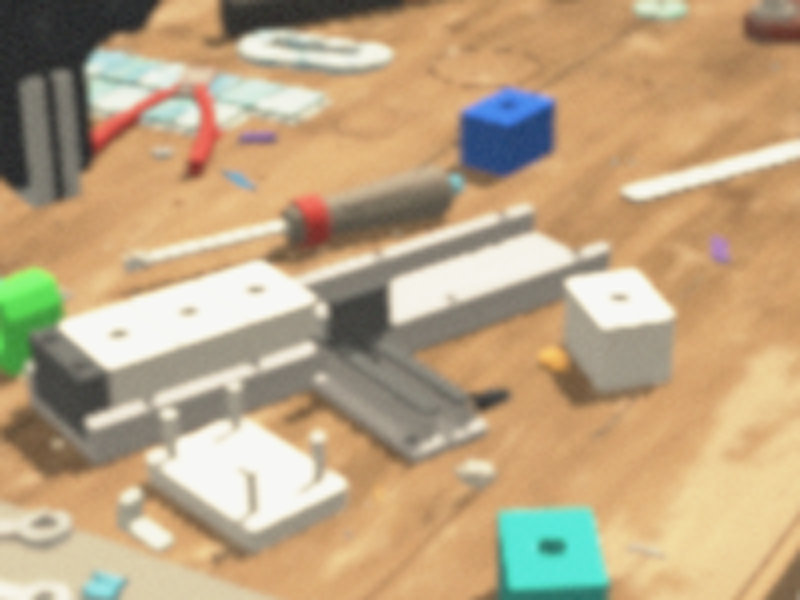

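View pics/top6.png

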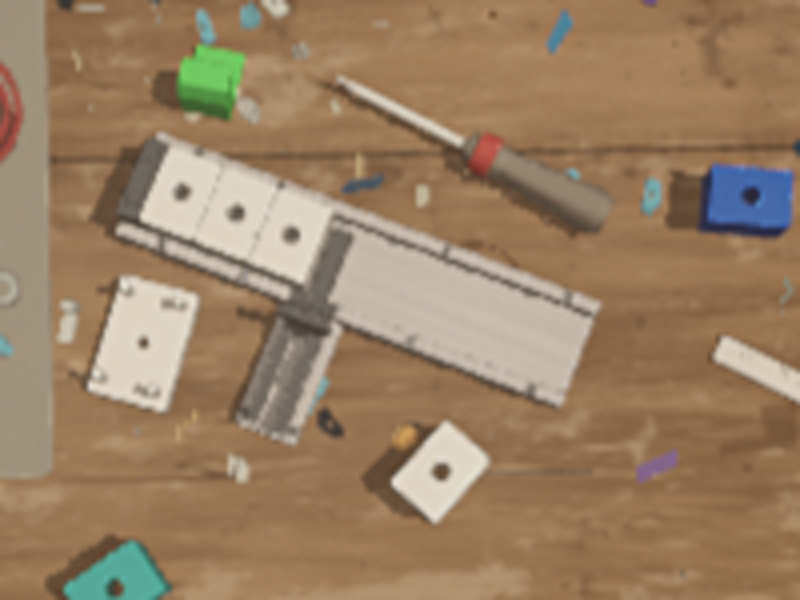

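View pics/oscene6.png

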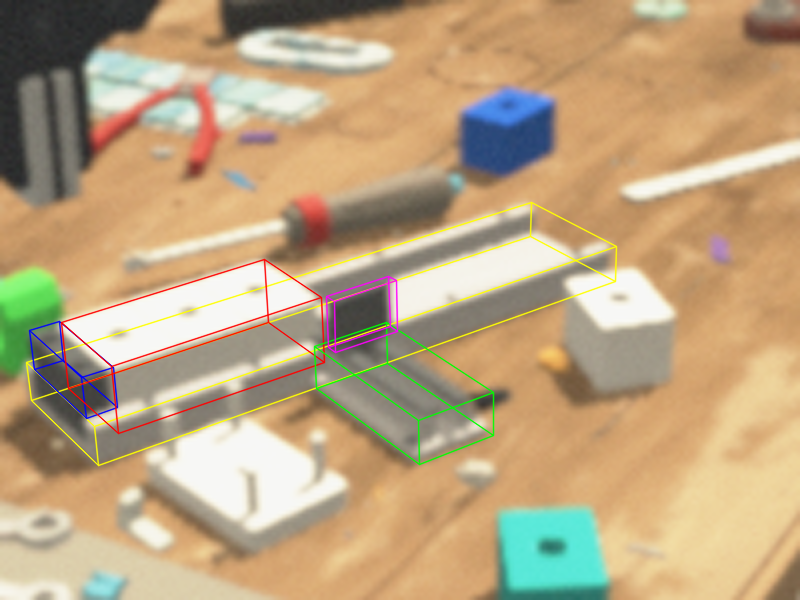

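The bolt bar crosses the channel behind the row, with its tip near (343,232) in the top crop. The tab sits at the wall at (308,308) and matches the model drawn at 60 mm. The bystanders have not moved.

```bash
python3 -c "
from bench import ctrl
print(ctrl.hand_in())"
```

```text
the job is handed in; nothing more can be done
None
```

I pushed the three blocks along the rail as one train until they seated on the end stop. I then pushed the bolt fully across behind them by its tab and handed the job in at about 18.7 s.

- **Row:** pushing took about 3 N until the force rose to about 20 N at the stop. The fingers were then where the rear face should be at home (about 22 mm along the rail). The last pictures show the front block on the stop, tight seams and no tipping.
- **Bolt:** it stopped hard at about 15 N, where the full 60 mm of travel puts the tab. The picture shows the bar across the channel behind the last block.
- **Everything else:** the bystanders and look-alikes appear where they were, and the robot is well clear of them.
- **Checks that disagreed:**
    - My rail fit was off by up to 2 pixels at the end stop, so I used contact force rather than the fit to judge the end of both pushes.
    - When I first lowered the fingers into the channel, they came down about 9 mm to one side and 7 mm too low. I saw no contact force and corrected this before pushing.
    - At the bolt's end stop the wrist also read about 11 N upward. It was gone once I backed off.

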